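# Sort fired bud vases by glaze and slide the full tray onto the packing mat

## Robot

A 6-joint arm with a two-finger parallel gripper is mounted at the origin on the work surface. World frame = base frame: x ahead of the robot, y to its left, z up, the work surface at z = 0. Lengths are in m, angles in rad, forces in N, time in s.
With the tool pointing down it reaches from about 0.375 to 0.975 m from the base axis. Payload 3.8 kg.
Tool frame: the origin (TCP) lies at the very end of the fingers, on their centre line; the grasp point (between the pads) lies 19 mm behind it; z points along the fingers, y is the line along which they close (so a half turn about z gives the same grasp; the last joint's range is limited). The gripper opens to 85 mm and grips with 20 to 120 N. Pads are 22 mm wide; open, the fingers measure 114 mm over their backs; the gripper's body (76 mm by 85 mm) begins 54 mm behind the grasp point. The pads swing forward as they close: fully open they stand 13 mm farther back than shut.
Start: joints at [1.269, 0.264, 1.604, -0, 1.274, -0.037], TCP at [0.177, 0.651, 0.192] pointing down, gripper open.
Joint ranges: [-2.63, 2.63], [-0.94, 2.18], [0.31, 2.57], [-1.31, 4.45], [0, 2.66], [-2.55, 2.55]. Speed limits (rad/s): [2.57, 2.57, 3.14, 3.14, 3.14, 3.14].

## Interface

Orientations are given as a rotation vector (axis times angle).
In Python, from workcell import bot, vision gives the robot as it stands. The module is installed in compiled form; this text tells all that it offers.
- The arm moves only by the tool play_rows, never from a script. Its argument "moves" is a list that holds one entry, the list of rows, each a list of 7 numbers: the turn, a rotation vector about the tool's x, y, z as a fraction of full scale, then the shift along the tool's x, y, z as a fraction of full scale, then the finger opening in mm, from 0 to 85.4. In form: [[[ax, ay, az, x, y, z, jaw], ...]]. A call has 1 to 5 rows; each row shifts and turns the commanded pose from where the row before left it, along the tool's axes as they then stand; what a row does not reach is not made up. Full scale, the value 1, is 0.1 m for a shift and 0.5 rad for a turn. A row lasts 1/12 s, in which the tool goes at most 41.7 mm and 7.16 degrees, less where a joint would pass 70% of its speed; a pose out of reach is approached as far as the arm can. A call with a number of a shift or a turn outside -1 to 1 is refused whole. A call with a gripper value outside its range is refused whole. The fingers move at their own pace and stop on an object; "newtons" is the grip in N (left out, the last holds). Time passes only in rows, so rows that do not move let the fingers close. It gives the time, the measured TCP pose, the force, the opening and the grip force at its end, in the units of the state.
- bot.read_state(): the state, without advancing time (a new reading comes with each control period).
- vision.read_camera(name): name is "scene" or "top"; returns a dict with "image" (420x560x3 uint8, red, green, blue), "depth" (420x560 float32, m along the optical axis (not along the pixel's ray), 0 where there is no reading), "K" (3x3 intrinsics, pixels), "R" (3x3) and "t" (3): a world point X has camera coordinates R X + t. Camera axes: x right, y down, z forward; pixel columns grow to the right and rows downward; lengths in m; the calibration is good to about 2 mm. A picture is of the moment at which its call begins.
- bot.finish_job(): hands the job in; it is judged then, once.
The state is a dict: "time": time; "q": joint angles; "joint_vel": joint speeds; "joint_torque": joint torques, N m; "tool_pos": TCP position; "tcp_rot": TCP orientation; "wrist_force": force on the tool from outside, world axes, zero at the start; "torque": the same for the moment, N m; "width": opening from 0.0 (shut) to 1.0 (fully open); "grip_force": force on a finger pad.
Only numpy, scipy, OpenCV 4.12 (cv2) and the standard library are available. Lean on these libraries where they do the work, as an engineer would, in place of code of your own. Each camera call takes 0.05 s, during which the arm holds its last target. There are 200 camera calls.

## Task

Sort the three bud vases by glaze colour: stand the two yellow ones in the tray with the yellow handle and the green one in the tray with the green handle, set down gently and upright, never dropped or tipped. Once all three are sorted, slide the yellow tray along the table, without lifting or tilting it, until it stands squarely in the middle of the grey mat with the black border, its long side along the mat's long side. The vases must stay standing; leave the green tray, the tumbler, the bowl and the wooden block where they are, and let go of everything at the end.

Things in the scene. Friction and masses are not known exactly. Their poses are not given: they have to be found in the camera images.
- yellow_vase_a: bud vase, glossy yellow porcelain, 110 mm tall: round belly 54 mm across (widest 22 to 42 mm up), foot 44 mm across, straight slim neck 24 mm across from 66 to 100 mm up, rim 30 mm across; about 0.16 kg. Stands upright on the table at the start. Origin at the centre of its underside, z up along the vase.
- yellow_vase_b: bud vase, glossy yellow porcelain, 110 mm tall: round belly 54 mm across (widest 22 to 42 mm up), foot 44 mm across, straight slim neck 24 mm across from 66 to 100 mm up, rim 30 mm across; about 0.16 kg. Stands upright on the table at the start. Origin at the centre of its underside, z up along the vase. Same as the other yellow vase.
- green_vase: bud vase, glossy dark green porcelain, 110 mm tall: round belly 54 mm across (widest 22 to 42 mm up), foot 44 mm across, straight slim neck 24 mm across from 66 to 100 mm up, rim 30 mm across; about 0.16 kg. Stands upright on the table at the start. Origin at the centre of its underside, z up along the vase.
- yellow_tray: open light-wood tray with yellow handle bar and yellow tiles on its short ends; 250 mm (its x) by 160 mm (y), walls 6 mm thick, 26 mm high, floor 6 mm thick, no divider. Two uprights (34 x 6 mm, 100 mm high) at the middle of the long walls hold the handle across the tray. Room for a vase each side of it, about 80 mm from it along x. Loose, 0.6 kg. Origin: centre of the underside, z up.
- green_tray: open light-wood tray with dark green handle bar and dark green tiles on its short ends; 250 mm (its x) by 160 mm (y), walls 6 mm thick, 26 mm high, floor 6 mm thick, no divider. Two uprights (34 x 6 mm, 100 mm high) at the middle of the long walls hold the handle across the tray. Room for a vase each side of it, about 80 mm from it along x. Loose, 0.6 kg. Origin: centre of the underside, z up.
- yellow_tray_handle (a point): middle of the yellow tray's round handle bar, on its axis, 85 mm above the tray's underside; the bar is 18 mm thick, 148 mm long, along the tray's y, and clear underneath
- green_tray_handle (a point): middle of the green tray's round handle bar, on its axis, 85 mm above the tray's underside; the bar is 18 mm thick, 148 mm long, along the tray's y, and clear underneath
- mat: grey felt mat with a black border, lying flush on the table (1 mm, nothing to bump into), 290 mm (its x) by 200 mm (its y): the place for the yellow tray. A vase may stand on it at the start. Origin at its centre on the table, z up.
- tumbler: bystander: aluminium cup, 72 mm across, 85 mm high; origin at the centre of its underside
- bowl: bystander: white ceramic bowl, 100 mm across, 45 mm high; origin at the centre of its underside
- brush_rest: bystander: dark wooden block, 50 x 120 x 30 mm; origin at the centre of its underside
There are look-alikes about, which are no part of the job. Leave any blue or red look-alike of the yellow_vase_a alone.

How it is judged:
On the way, in this order (a step that is already met when the one before it is completed fails the run):
1. all three vases stand upright and released in the trays of their own colour (x of yellow_vase_a in the frame of yellow_tray between -0.098 and 0.098 m and y of yellow_vase_a in the frame of yellow_tray between -0.055 and 0.055 m and z of each of yellow_vase_a, yellow_vase_b in the frame of yellow_tray below 0.012 m and angle between each of yellow_vase_a, yellow_vase_b, green_vase's own z axis and vertical below 0.12 rad and x of yellow_vase_b in the frame of yellow_tray between -0.098 and 0.098 m and y of yellow_vase_b in the frame of yellow_tray between -0.055 and 0.055 m and x of green_vase in the frame of green_tray between -0.098 and 0.098 m and y of green_vase in the frame of green_tray between -0.055 and 0.055 m and z of green_vase in the frame of green_tray below 0.012 m and contact force between the fingers and yellow_vase_a below 0.1 N and contact force between the fingers and yellow_vase_b below 0.1 N and contact force between the fingers and green_vase below 0.1 N), for 0.3 s.
2. the yellow tray stands squarely on the grey mat with its vases standing in it (x of yellow_vase_a in the frame of yellow_tray between -0.098 and 0.098 m and y of yellow_vase_a in the frame of yellow_tray between -0.055 and 0.055 m and z of each of yellow_vase_a, yellow_vase_b in the frame of yellow_tray below 0.012 m and angle between each of yellow_vase_a, yellow_vase_b, green_vase's own z axis and vertical below 0.12 rad and x of yellow_vase_b in the frame of yellow_tray between -0.098 and 0.098 m and y of yellow_vase_b in the frame of yellow_tray between -0.055 and 0.055 m and x of green_vase in the frame of green_tray between -0.098 and 0.098 m and y of green_vase in the frame of green_tray between -0.055 and 0.055 m and z of green_vase in the frame of green_tray below 0.012 m and x of yellow_tray in the frame of mat between -0.022 and 0.022 m and y of yellow_tray in the frame of mat between -0.022 and 0.022 m and angle between the x axis of yellow_tray and the x axis of mat, either way round below 0.17 rad), for 0.2 s.
At the end, for the whole second after the job is handed in: Each vase stands in its own colour's tray: tilt < 0.12 rad, origin within 98 mm (tray x) and 55 mm (y) of the tray's centre, < 12 mm above its underside. Yellow tray within 22 mm of the mat's centre along each mat axis, long sides parallel within 0.17 rad. All released and at rest (all of step 2 and contact force between the fingers and yellow_vase_a below 0.1 N and contact force between the fingers and yellow_vase_b below 0.1 N and contact force between the fingers and green_vase below 0.1 N and linear speed of each of yellow_tray, green_tray, yellow_vase_a, yellow_vase_b, green_vase below 0.02 m/s); the robot touches nothing.
It fails at once if the yellow tray lifted (over 12 mm) or tilted (over 0.12 rad) (height (world z) of yellow_tray above 0.012 m or angle between yellow_tray's own z axis and vertical above 0.12 rad).
It fails at once if a vase tipped over (tilt over 0.9 rad) (angle between any of yellow_vase_a, yellow_vase_b, green_vase's own z axis and vertical above 0.9 rad).
It fails at once if a vase dropped (falling at over 0.6 m/s with no finger on it, about 18 mm of free fall) ((linear speed of yellow_vase_a above 0.6 m/s and contact force between the fingers and yellow_vase_a below 0.05 N) or (linear speed of yellow_vase_b above 0.6 m/s and contact force between the fingers and yellow_vase_b below 0.05 N) or (linear speed of green_vase above 0.6 m/s and contact force between the fingers and green_vase below 0.05 N)).
It fails at once if the green tray moved more than 40 mm or tilted over 0.12 rad (distance of green_tray from where it was at the start of the episode above 0.04 m or angle between green_tray's own z axis and vertical above 0.12 rad).
It fails at once if the tumbler, bowl or wooden block moved more than 30 mm (distance of any of tumbler, bowl, brush_rest from where it was at the start of the episode above 0.03 m).
It also fails if it takes over 72 s, if anything falls off the work surface, if the arm or the gripper's body presses on something with over 40 N, if the wrist force passes 120 N, or if a joint passes its speed limit or range.

## Working session

There is one attempt and no reset: what is moved stays moved. The work goes in short steps, Python scripts to look and compute and a tool call to move; the robot and the scene stay as the last step left them, time stands still between calls to the robot, and variables do not carry over. Pictures are saved under pics/ and viewed, at most 10 in all, crops included, and the job is handed in when it is done.

Besides the shell and the picture viewer there is one more tool, called in YAML: its name, and indented under it one key for each argument. play_rows: Moves the arm, as the interface text tells. Its arguments: {"type":"object","properties":{"moves":{"type":"array","items":{"type":"array","items":{"type":"array","items":{"type":"number"}}}},"newtons":{"type":"number"}},"required":["moves"]}

```bash
mkdir -p pics
python3 - <<'E'
from workcell import bot, vision
import cv2,numpy as np
print(bot.read_state())
for n in("scene","top"):
    c=vision.read_camera(n); cv2.imwrite(f"pics/{n}0.png",cv2.cvtColor(c["image"],cv2.COLOR_RGB2BGR)); np.savez(f"{n}0.npz",**c)
    print(n,c["K"],c["R"],c["t"])
E
```

```text
{'time': 0.0, 'q': array([ 1.26912748e+00,  2.64758963e-01,  1.60541003e+00,  2.44289040e-05,
        1.27369326e+00, -3.69291936e-02]), 'joint_vel': array([ 1.86791830e-03, -1.73025006e-03,  2.51622405e-04, -9.21672913e-05,
       -1.05535785e-03,  3.33792858e-04]), 'joint_torque': array([ 9.63641869e-04, -5.15109444e+01, -3.67310429e+01, -9.28027362e-05,
        1.31993688e-02,  3.06406480e-05]), 'tool_pos': array([0.17638237, 0.65068044, 0.19023876]), 'tcp_rot': array([-0.41459614, -3.11370438,  0.00350747]), 'wrist_force': array([-0.43675768, -0.52993855,  0.37822267]), 'torque': array([0.01268241, 0.02654462, 0.00395057]), 'grip_force': 0.0, 'width': 1.0002439248094352}
scene [[393.09085027   0.         283.97784309]
 [  0.         393.09085027 212.5106333 ]
 [  0.           0.           1.        ]] [[ 0.64752922  0.76187263  0.01600006]
 [ 0.42928638 -0.34734962 -0.83370345]
 [-0.62961823  0.54671595 -0.55198057]] [-0.39803611 -0.16745985  1.38189379]
top [[464.84774489   0.         273.11560877]
 [  0.         464.84774489 209.18077929]
 [  0.           0.           1.        ]] [[-0.0286719  -0.99955301 -0.00846761]
 [-0.99493361  0.02935395 -0.0961533 ]
 [ 0.09635888  0.00566782 -0.99533052]] [0.02763759 0.61708044 0.95319054]
```

View pics/top0.png

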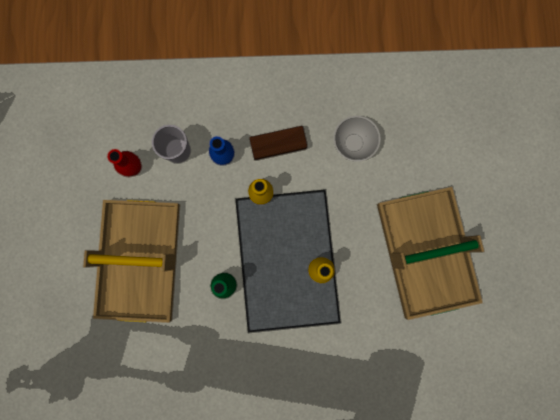

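View pics/scene0.png

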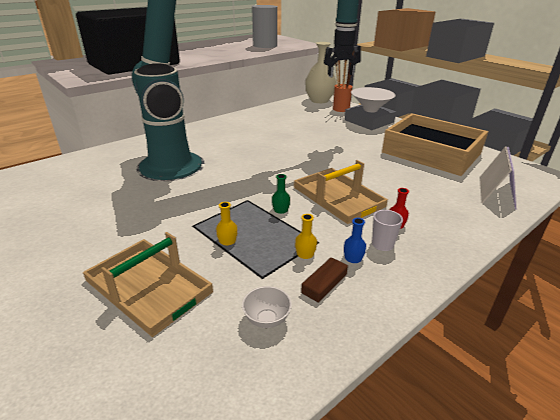

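The top view shows the yellow tray on the left (handle (88,260)-(163,262)) and the green tray on the right (handle (406,259)-(476,245)). The mat corners are at (236,198), (325,190), (340,323) and (248,332). Yellow vase rims are at (260,187) and (324,271), and the green rim is at (219,288). The red and blue vases, tumbler, block and bowl lie in the far row.

```bash
cat > h.py <<'E'
import numpy as np,cv2
from scipy import ndimage as nd
def cloud(c):
    d=c["depth"]; v,u=np.mgrid[:d.shape[0],:d.shape[1]]
    K=c["K"]; P=np.stack([(u-K[0,2])/K[0,0]*d,(v-K[1,2])/K[1,1]*d,d],-1)
    W=(P-c["t"])@c["R"]; W[d==0]=np.nan; return W
def at(c,u,v,z):
    r=c["R"].T@np.linalg.solve(c["K"],[u,v,1]); o=-c["R"].T@c["t"]
    return o+r*(z-o[2])/r[2]
def trays(c,W):
    for n,s in(("yellow",np.s_[190:335,75:190]),("green",np.s_[175:335,365:500])):
        p=W[s].reshape(-1,3); q=p[(p[:,2]>.020)&(p[:,2]<.032)]
        print(n,"walls",len(q),cv2.minAreaRect((q[:,:2]*1000).astype(np.float32)))
        q=p[(p[:,2]>.084)&(p[:,2]<.099)]
        print("  handle",len(q),cv2.minAreaRect((q[:,:2]*1000).astype(np.float32)),q[:,2].max())
def vases(c,W):
    L,n=nd.label((W[...,2]>.102)&(W[...,2]<.118)&(W[...,0]>.3))
    for i in range(1,n+1):
        m=L==i
        if m.sum()<15: continue
        p=W[m]; rc=cv2.minAreaRect((p[:,:2]*1000).astype(np.float32))
        vv,uu=np.nonzero(m); print("rim px",uu.mean().round(),vv.mean().round(),m.sum(),np.round(rc[0],1),np.round(rc[1],1),p[:,2].max().round(4),c["image"][m].mean(0).round())
E
python3 - <<'E'
from h import *
c=dict(np.load("top0.npz")); W=cloud(c)
vases(c,W); trays(c,W)
m=np.array([at(c,*p,.001)[:2] for p in[(236,198),(325,190),(340,323),(248,332)]]);print(m,m.mean(0),np.linalg.norm(m-np.roll(m,1,0),axis=1))
d=m[2]-m[1]; e=m[3]-m[0]; print("mat long angle",[np.degrees(np.arctan2(-x[1],-x[0])) if 0 else np.degrees(np.arctan2(x[1],x[0])) for x in(d,e)])
c=dict(np.load("scene0.npz"));vases(c,cloud(c))
from scipy.spatial.transform import Rotation as R
print(R.from_rotvec([-0.41459614, -3.11370438,0.00350747]).as_matrix())
E
```

```text
rim px 217.0 144.0 179 [742.2 116.1] [28.2 28.5] 0.1148 [14. 34. 72.]
rim px 115.0 156.0 184 [724.  317.8] [28.7 28.6] 0.1148 [77. 16. 14.]
rim px 259.0 186.0 181 [656.   35.4] [27.4 28.2] 0.1145 [93. 73.  5.]
rim px 325.0 271.0 188 [487.1 -86.5] [27.4 28.6] 0.1156 [96. 76.  6.]
rim px 219.0 288.0 189 [461.7 116.9] [27.5 26.6] 0.1142 [10. 49. 28.]
yellow walls 1288 ((518.7933959960938, 302.61676025390625), (162.68692016601562, 253.84548950195312), 85.55108642578125)
  handle 757 ((518.964599609375, 301.35003662109375), (159.5335235595703, 33.46995544433594), 85.555419921875) 0.09899031851342006
green walls 1315 ((517.19140625, -317.1415100097656), (253.9575653076172, 161.72979736328125), 11.02405071258545)
  handle 777 ((517.0569458007812, -317.0664978027344), (33.77388000488281, 160.8939666748047), 11.197266578674316) 0.09895536648034652
[[ 0.64732571  0.09015822]
 [ 0.65913898 -0.10461949]
 [ 0.37341654 -0.12521469]
 [ 0.36002799  0.07068094]] [ 0.50997731 -0.01724876] [0.28795719 0.19513562 0.28646374 0.19635262]
mat long angle [np.float64(-175.8771855055361), np.float64(-176.1215810653487)]
rim px 543.0 102.0 37 [ 649.2 1445.7] [35.6 29.9] 0.1176 [48. 45. 47.]
rim px 505.0 163.0 137 [812.9 713.2] [ 20.5 187.9] 0.1179 [125. 114. 105.]
rim px 280.0 177.0 62 [461.9 114.9] [25.2 28.3] 0.1128 [23. 66. 38.]
rim px 402.0 191.0 74 [724.  315.4] [29.  27.9] 0.113 [116.  29.  26.]
rim px 224.0 205.0 83 [487.9 -89.5] [26.9 29.2] 0.1121 [138. 106.  16.]
rim px 306.0 218.0 92 [655.6  32.6] [26.1 30.4] 0.113 [137. 105.  18.]
rim px 358.0 222.0 99 [743.2 114.7] [28.9 28.3] 0.1129 [ 27.  51. 101.]
[[-9.65158739e-01  2.61664142e-01 -6.96629529e-04]
 [ 2.61665047e-01  9.65156328e-01 -2.16016366e-03]
 [ 1.07119027e-04 -2.26718443e-03 -9.99997424e-01]]
```

play_rows:
  moves:
    - [[0,0,0.24,0,0,0,60],[0,0,0.24,0,0,0,60],[0,0,0.24,0,0,0,60],[0,0,0.24,0,0,0,60],[0,0,0.24,0,0,0,60]]
  newtons: 40

```text
time: 0.52
tool_pos: [0.1765, 0.651, 0.1908]
tcp_rot: [1.325, 2.848, -0.002]
wrist_force: [0.8, -0.2, -0.5]
width: 0.703
grip_force: 0.0
```

play_rows:
  moves:
    - [[0,0,0.24,0,0,0,60],[0,0,0.24,0,0,0,60],[0,0,0.24,0,0,0,60],[0,0,0.24,0,0,0,60],[0,0,0.24,0,0,0,60]]

```text
time: 0.93
tool_pos: [0.1765, 0.651, 0.1908]
tcp_rot: [2.107, 2.329, -0.002]
wrist_force: [0.4, -0.2, 0.8]
width: 0.703
grip_force: 0.0
```

play_rows:
  moves:
    - [[0,0,0.21,0,0,0,60],[0,0,0,0,0,0,60],[0,0,0,0,0,0,60]]

```text
time: 1.18
tool_pos: [0.1765, 0.6511, 0.191]
tcp_rot: [2.217, 2.226, -0.001]
wrist_force: [-0.2, -0.3, 0.2]
width: 0.706
grip_force: 0.0
```

play_rows:
  moves:
    - [[0,0,0,-0.31,0.24,0,60],[0,0,0,-0.31,0.24,0,60],[0,0,0,-0.31,0.24,0,60],[0,0,0,-0.31,0.24,0,60],[0,0,0,-0.31,0.24,0,60]]

```text
time: 1.6
tool_pos: [0.2974, 0.495, 0.1913]
tcp_rot: [2.216, 2.227, -0.0]
wrist_force: [0.6, -0.3, 0.5]
width: 0.7
grip_force: 0.0
```

play_rows:
  moves:
    - [[0,0,0,-0.31,0.24,0,60],[0,0,0,-0.31,0.24,0,60],[0,0,0,-0.31,0.24,0,60],[0,0,0,-0.31,0.24,0,60],[0,0,0,-0.31,0.24,0,60]]

```text
time: 2.02
tool_pos: [0.4177, 0.34, 0.1917]
tcp_rot: [2.217, 2.226, 0.001]
wrist_force: [0.7, -0.3, -0.3]
width: 0.707
grip_force: 0.0
```

play_rows:
  moves:
    - [[0,0,0,-0.31,0.24,0,60],[0,0,0,-0.31,0.24,0,60],[0,0,0,-0.31,0.24,0,60],[0,0,0,-0.31,0.24,0,60],[0,0,0,-0.31,0.24,0,60]]

```text
time: 2.43
tool_pos: [0.5379, 0.185, 0.1917]
tcp_rot: [2.217, 2.226, 0.0]
wrist_force: [-0.2, 0.4, 1.0]
width: 0.705
grip_force: 0.0
```

play_rows:
  moves:
    - [[0,0,0,-0.31,0.24,0,60],[0,0,0,-0.31,0.24,0,60],[0,0,0,-0.31,0.24,0,60],[0,0,0,-0.31,0.24,0,60],[0,0,0,-0.28,0.24,0,60]]

```text
time: 2.85
tool_pos: [0.658, 0.0327, 0.1914]
tcp_rot: [-2.218, -2.225, 0.0]
wrist_force: [0.5, 0.5, 0.1]
width: 0.704
grip_force: 0.0
```

play_rows:
  moves:
    - [[0,0,0,0,0,0,60],[0,0,0,0,0,0,60]]

```text
time: 3.02
tool_pos: [0.6579, 0.0331, 0.1908]
tcp_rot: [-2.221, -2.221, 0.001]
wrist_force: [-0.4, 0.2, 0.2]
width: 0.701
grip_force: 0.0
```

play_rows:
  moves:
    - [[0,0,0,0,-0.02,0.32,60],[0,0,0,0,0,0.32,60],[0,0,0,0,0,0.32,60],[0,0,0,0,0,0.3,60],[0,0,0,0,0,0,60]]

```text
time: 3.43
tool_pos: [0.648, 0.0363, 0.0579]
tcp_rot: [-2.21, -2.219, 0.015]
wrist_force: [-1.1, 0.1, -2.2]
width: 0.703
grip_force: 0.0
```

play_rows:
  moves:
    - [[0,0,0,0,0,0,15],[0,0,0,0,0,0,15],[0,0,0,0,0,0,15],[0,0,0,0,0,0,15],[0,0,0,0,0,0,15]]

```text
time: 3.85
tool_pos: [0.6574, 0.0353, 0.0688]
tcp_rot: [2.218, 2.221, 0.006]
wrist_force: [-0.2, 0.6, 5.3]
width: 0.298
grip_force: 39.9
```

play_rows:
  moves:
    - [[0,0,0,0,0,0,15],[0,0,0,0,0,0,15]]

```text
time: 4.02
tool_pos: [0.6574, 0.0352, 0.0687]
tcp_rot: [2.218, 2.22, 0.006]
wrist_force: [-0.9, 0.4, 6.3]
width: 0.299
grip_force: 40.5
```

play_rows:
  moves:
    - [[0,0,0,0,0,-0.15,15],[0,0,0,0,0,-0.3,15],[0,0,0,0,0,-0.35,15],[0,0,0,0,0,-0.35,15],[0,0,0,0.15,-0.05,-0.15,15]]

```text
time: 4.43
tool_pos: [0.6539, 0.0479, 0.2021]
tcp_rot: [2.217, 2.215, 0.009]
wrist_force: [2.0, -0.3, 0.3]
width: 0.289
grip_force: 39.3
```

play_rows:
  moves:
    - [[0,0,0,0.35,-0.08,-0.05,15],[0,0,0,0.35,-0.08,0,15],[0,0,0,0.35,-0.08,0,15],[0,0,0,0.35,-0.08,0,15],[0,0,0,0.35,-0.08,0,15]]

```text
time: 4.85
tool_pos: [0.6087, 0.227, 0.2003]
tcp_rot: [-2.22, -2.222, 0.0]
wrist_force: [0.7, 1.3, -1.0]
width: 0.297
grip_force: 39.9
```

play_rows:
  moves:
    - [[0,0,0,0.35,-0.08,0,15],[0,0,0,0.25,-0.05,0,15],[0,0,0,0.1,0,0,15],[0,0,0,0,0,0,15],[0,0,0,0,0,0,15]]

```text
time: 5.27
tool_pos: [0.5965, 0.2949, 0.2]
tcp_rot: [2.218, 2.224, -0.002]
wrist_force: [-0.5, -0.6, -0.7]
width: 0.295
grip_force: 39.9
```

Run:
```python
from workcell import bot, vision
from h import *
print(bot.read_state()["tool_pos"])
n="scene"
c=vision.read_camera(n); cv2.imwrite(f"pics/{n}1.png",cv2.cvtColor(c["image"],cv2.COLOR_RGB2BGR)); np.savez(f"{n}1.npz",**c)
c=vision.read_camera("top"); np.savez("top1.npz",**c);trays(c,cloud(c))
```

```text
[0.59652634 0.29488964 0.20003901]
yellow walls 1165 ((518.733154296875, 302.25701904296875), (161.6214599609375, 253.8157958984375), 85.55300903320312)
  handle 763 ((518.105224609375, 302.1765441894531), (161.23019409179688, 33.10053253173828), 86.15863037109375) 0.09894951227519648
green walls 1329 ((517.2506103515625, -317.05279541015625), (254.1590576171875, 162.2020721435547), 11.037418365478516)
  handle 792 ((517.1474609375, -316.67864990234375), (33.93172073364258, 160.5494842529297), 11.142475128173828) 0.09895270971608448
```

View pics/scene1.png

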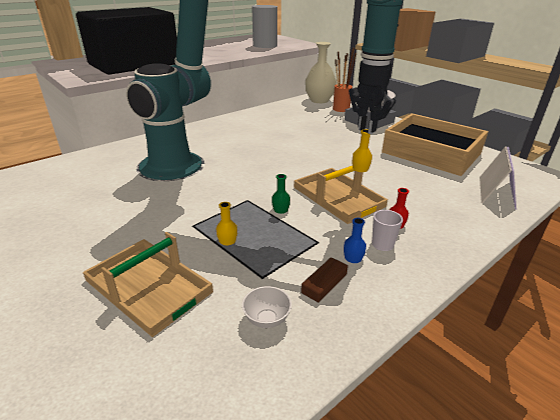

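The vase hangs upright in the gripper at (362,152), over the far half of the yellow tray, and nothing else has been disturbed. Next I lower it.

play_rows:
  moves:
    - [[0,0,0,0.01,0.02,0.25,15],[0,0,0,0,0,0.35,15],[0,0,0,0,0,0.3,15],[0,0,0,0,0,0.2,15],[0,0,0,0,0,0.08,15]]

```text
time: 5.78
tool_pos: [0.5965, 0.2925, 0.0778]
tcp_rot: [-2.221, -2.218, 0.011]
wrist_force: [-0.7, -0.4, -2.3]
width: 0.294
grip_force: 39.8
```

play_rows:
  moves:
    - [[0,0,0,0,0,0,15],[0,0,0,0,0,0.02,15],[0,0,0,0,0,0.02,15],[0,0,0,0,0,0,15]]

```text
time: 6.12
tool_pos: [0.6006, 0.2962, 0.0807]
tcp_rot: [2.22, 2.221, 0.005]
wrist_force: [1.2, -0.1, -1.0]
width: 0.293
grip_force: 39.9
```

play_rows:
  moves:
    - [[0,0,0,0,0,0.02,15],[0,0,0,0,0,0,15]]

```text
time: 6.28
tool_pos: [0.5996, 0.2962, 0.0776]
tcp_rot: [2.22, 2.222, 0.003]
wrist_force: [-0.4, -0.1, -2.3]
width: 0.296
grip_force: 39.9
```

play_rows:
  moves:
    - [[0,0,0,0,0,0.02,15],[0,0,0,0,0,0,15]]

```text
time: 6.45
tool_pos: [0.5992, 0.2962, 0.075]
tcp_rot: [2.22, 2.223, 0.001]
wrist_force: [0.5, 0.2, -1.5]
width: 0.293
grip_force: 40.3
```

play_rows:
  moves:
    - [[0,0,0,0,0,0.02,15],[0,0,0,0,0,0,15]]

```text
time: 6.62
tool_pos: [0.6001, 0.2967, 0.0749]
tcp_rot: [2.22, 2.222, 0.004]
wrist_force: [-1.6, -0.3, 7.3]
width: 0.297
grip_force: 42.4
```

play_rows:
  moves:
    - [[0,0,0,0,0,-0.01,40],[0,0,0,0,0,0,60],[0,0,0,0,0,0,60],[0,0,0,0,0,0,60],[0,0,0,0,0,-0.1,60]]

```text
time: 7.03
tool_pos: [0.5971, 0.295, 0.0811]
tcp_rot: [-2.219, -2.221, 0.007]
wrist_force: [-0.5, -0.0, -0.5]
width: 0.704
grip_force: 0.0
```

play_rows:
  moves:
    - [[0,0,0,0,0,-0.25,60],[0,0,0,0,0,-0.35,60],[0,0,0,0,0,-0.35,60],[0,0,0,-0.2,-0.05,-0.15,60],[0,0,0,-0.35,-0.1,0,60]]

```text
time: 7.45
tool_pos: [0.5884, 0.2444, 0.2009]
tcp_rot: [2.214, 2.223, 0.019]
wrist_force: [1.3, -0.3, 0.6]
width: 0.7
grip_force: 0.0
```

play_rows:
  moves:
    - [[0,0,0,-0.35,-0.1,0,60],[0,0,0,-0.35,-0.1,0,60],[0,0,0,-0.35,-0.1,0,60],[0,0,0,-0.35,-0.1,0,60],[0,0,0,-0.35,-0.1,0,60]]

```text
time: 7.87
tool_pos: [0.5336, 0.0644, 0.1944]
tcp_rot: [2.219, 2.223, 0.001]
wrist_force: [0.4, -0.3, 0.6]
width: 0.7
grip_force: 0.0
```

play_rows:
  moves:
    - [[0,0,0,-0.35,-0.1,0,60],[0,0,0,-0.35,-0.1,0,60],[0,0,0,-0.35,-0.1,0,60],[0,0,0,-0.35,-0.1,0,60],[0,0,0,-0.15,-0.05,0,60]]

```text
time: 8.28
tool_pos: [0.4882, -0.0928, 0.1944]
tcp_rot: [2.221, 2.219, -0.002]
wrist_force: [-0.0, 0.4, 0.2]
width: 0.7
grip_force: 0.0
```

play_rows:
  moves:
    - [[0,0,0,0,0,0,60],[0,0,0,0,0,0,60]]

```text
time: 8.45
tool_pos: [0.4894, -0.0898, 0.1942]
tcp_rot: [2.223, 2.219, 0.001]
wrist_force: [0.6, 0.4, 0.0]
width: 0.703
grip_force: 0.0
```

Run:
```python
from workcell import bot, vision
from h import *
print(bot.read_state()["tool_pos"])
c=vision.read_camera("scene"); vases(c,cloud(c)); np.savez("scene2.npz",**c)
c=vision.read_camera("top"); trays(c,cloud(c)); np.savez("top2.npz",**c)
```

```text
[ 0.48938424 -0.08984071  0.19424937]
rim px 543.0 101.0 38 [ 655.7 1444.4] [48.9 29.7] 0.117 [51. 49. 50.]
rim px 504.0 162.0 123 [811.3 712.4] [  8.3 181.6] 0.1178 [132. 122. 109.]
rim px 360.0 175.0 74 [597.7 293.9] [25.3 28.4] 0.1176 [148. 111.   8.]
rim px 280.0 177.0 63 [461.9 115. ] [25.2 32.8] 0.1122 [24. 69. 40.]
rim px 402.0 191.0 75 [724.6 315.4] [29.  29.2] 0.1122 [122.  30.  27.]
rim px 224.0 205.0 84 [487.6 -89.2] [26.9 29.3] 0.1119 [144. 113.  22.]
rim px 358.0 222.0 96 [742.4 115. ] [28.3 28.9] 0.1126 [ 29.  55. 108.]
yellow walls 1309 ((518.805908203125, 302.3330383300781), (161.59375, 254.32376098632812), 85.64936065673828)
  handle 804 ((555.5292358398438, 299.6119079589844), (161.42276000976562, 106.6656265258789), 85.5462417602539) 0.09898756740252863
green walls 871 ((518.1897583007812, -316.8844909667969), (252.5567169189453, 161.66867065429688), 10.88875675201416)
  handle 414 ((518.6849975585938, -343.2169494628906), (33.43238067626953, 109.36200714111328), 15.416418075561523) 0.09899460605768687
```

play_rows:
  moves:
    - [[0,0,0,0.01,-0.02,0.25,60],[0,0,0,0,0,0.38,60],[0,0,0,0,0,0.33,60],[0,0,0,0,0,0.2,60],[0,0,0,0,0,0.1,60]]

```text
time: 8.97
tool_pos: [0.4849, -0.086, 0.064]
tcp_rot: [-2.214, -2.221, 0.005]
wrist_force: [-0.5, 0.5, 0.5]
width: 0.7
grip_force: 0.0
```

play_rows:
  moves:
    - [[0,0,0,0,0,0,60],[0,0,0,0,0,0,40],[0,0,0,0,0,0,15],[0,0,0,0,0,0,15],[0,0,0,0,0,0,15]]

```text
time: 9.38
tool_pos: [0.4901, -0.0889, 0.0716]
tcp_rot: [2.217, 2.22, 0.004]
wrist_force: [-3.0, 0.3, 12.5]
width: 0.176
grip_force: 6.2
```

play_rows:
  moves:
    - [[0,0,0,0,0,0,15],[0,0,0,0,0,0,15]]

```text
time: 9.55
tool_pos: [0.4904, -0.0891, 0.0719]
tcp_rot: [2.216, 2.219, 0.005]
wrist_force: [-2.6, 0.3, 11.1]
width: 0.173
grip_force: 5.6
```

Run:
```python
from workcell import bot, vision
from h import *
s=bot.read_state();print(s["tool_pos"],s["wrist_force"],s["width"],s["grip_force"])
c=vision.read_camera("scene"); vases(c,cloud(c)); 
im=cv2.cvtColor(c["image"],cv2.COLOR_RGB2BGR)[140:290,130:330]
cv2.imwrite("pics/scene3.png",cv2.resize(im,None,fx=4,fy=4,interpolation=2))
```

```text
[ 0.49043474 -0.08906476  0.07190353] [-2.58775677  0.27690051 11.05725605] 0.1732136000187329 5.64536721969489
rim px 544.0 101.0 37 [ 647.9 1446.7] [30.8 42.4] 0.1179 [50. 47. 49.]
rim px 505.0 163.0 136 [812.9 710.6] [ 21.2 181. ] 0.1175 [133. 122. 112.]
rim px 360.0 175.0 75 [598.1 293.8] [25.9 30.9] 0.1176 [150. 113.   9.]
rim px 280.0 177.0 61 [462.4 114.6] [25.1 30.4] 0.1124 [23. 69. 39.]
rim px 402.0 191.0 75 [722.9 316.2] [29.2 30.3] 0.1131 [124.  31.  28.]
rim px 225.0 207.0 72 [495.  -93.3] [35.5 24.9] 0.1177 [140. 113.  39.]
rim px 358.0 222.0 98 [742.8 115.2] [27.6 28.7] 0.1126 [ 30.  55. 108.]
```

View pics/scene3.png

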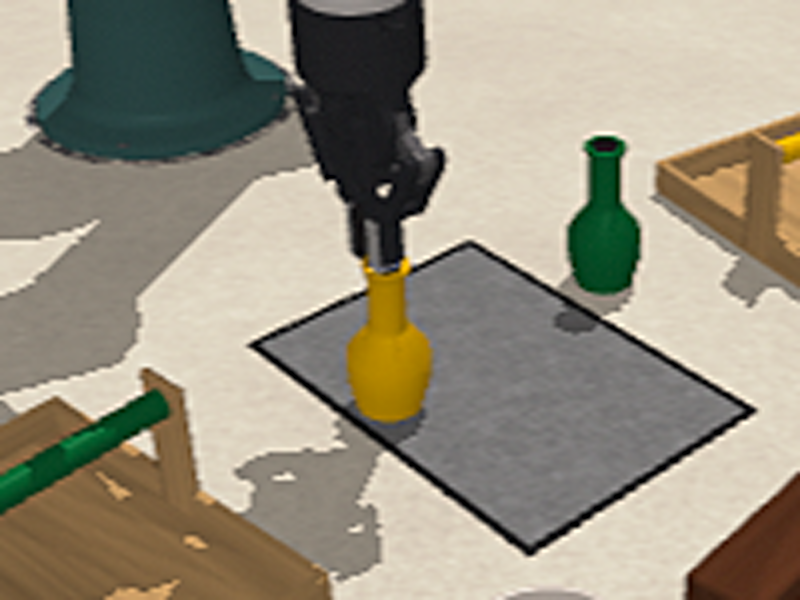

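The enlarged crop shows vase B standing, with the fingertips apparently at its rim (390,265), higher than the reported TCP would put them. I'll check this against depth.

Run:
```python
from workcell import bot, vision
from h import *
def px(c,X):
    p=c["K"]@(c["R"]@X+c["t"]); return (p[:2]/p[2]).round(1)
c=vision.read_camera("scene"); W=cloud(c); t=bot.read_state()["tool_pos"]
print("tcp px",px(c,t),"rim px",px(c,np.array([.4875,-.088,.11])))
for v in range(180,242,4): print(v,[(u,c["image"][v,u].tolist(),W[v,u].round(3).tolist()) for u in(220,226)])
c=dict(np.load("scene1.npz")); W=cloud(c)
print("pic1: tcp px",px(c,np.array([.5965,.295,.2])))
for v in range(110,180,4): print(v,c["image"][v,364].tolist(),W[v,364].round(3))
```

```text
tcp px [225.2 218.1] rim px [223.9 204.6]
180 [(220, [29, 29, 31], [0.507, -0.104, 0.193]), (226, [21, 23, 23], [0.511, -0.091, 0.19])]
184 [(220, [29, 28, 30], [0.508, -0.106, 0.183]), (226, [25, 26, 28], [0.506, -0.089, 0.177])]
188 [(220, [28, 27, 30], [0.499, -0.102, 0.167]), (226, [200, 188, 171], [0.527, -0.102, 0.18])]
192 [(220, [23, 23, 23], [0.497, -0.101, 0.155]), (226, [27, 26, 29], [0.525, -0.102, 0.168])]
196 [(220, [13, 12, 13], [0.48, -0.092, 0.133]), (226, [27, 26, 29], [0.508, -0.093, 0.146])]
200 [(220, [17, 15, 16], [0.481, -0.094, 0.122]), (226, [25, 26, 28], [0.51, -0.094, 0.137])]
204 [(220, [68, 55, 35], [0.484, -0.097, 0.113]), (226, [24, 23, 27], [0.507, -0.094, 0.124])]
208 [(220, [207, 192, 168], [0.494, -0.103, 0.11]), (226, [71, 54, 0], [0.505, -0.093, 0.111])]
212 [(220, [200, 190, 181], [0.364, -0.029, 0.0]), (226, [169, 125, 0], [0.506, -0.095, 0.1])]
216 [(220, [127, 129, 134], [0.381, -0.041, 0.001]), (226, [169, 126, 0], [0.505, -0.095, 0.088])]
220 [(220, [118, 122, 132], [0.397, -0.051, -0.0]), (226, [171, 128, 0], [0.503, -0.094, 0.075])]
224 [(
[... 483 characters left out ...]
tcp px [364.4 145.4]
110 [27, 29, 30] [0.575 0.302 0.29 ]
114 [25, 25, 29] [0.58  0.296 0.282]
118 [25, 25, 24] [0.581 0.298 0.271]
122 [22, 21, 21] [0.581 0.301 0.259]
126 [18, 17, 18] [0.581 0.303 0.248]
130 [6, 9, 23] [0.591 0.292 0.242]
134 [147, 110, 0] [0.601 0.28  0.238]
138 [162, 121, 0] [0.601 0.283 0.226]
142 [167, 124, 0] [0.603 0.283 0.215]
146 [170, 127, 0] [0.603 0.285 0.203]
150 [184, 140, 0] [0.605 0.286 0.192]
154 [181, 136, 0] [0.611 0.28  0.184]
158 [177, 133, 0] [0.616 0.275 0.176]
162 [169, 126, 0] [0.617 0.276 0.164]
166 [162, 120, 0] [0.618 0.277 0.152]
170 [154, 113, 0] [0.615 0.284 0.137]
174 [225, 215, 197] [0.474 0.479 0.001]
178 [223, 213, 194] [0.492 0.457 0.001]
```

Run:
```python
from h import *
def px(c,X):
    p=c["K"]@(c["R"]@X+c["t"]); return (p[:2]/p[2]).round(1)
for f,t in(("scene0.npz",[.177,.651,.1905]),("scene2.npz",[.4894,-.0898,.1942])):
    c=dict(np.load(f)); W=cloud(c); t=np.array(t)
    m=(np.linalg.norm(W[...,:2]-t[:2],axis=2)<.09)&(W[...,2]>.125)
    p=W[m]; o=np.argsort(p[:,2])[:12]; print(f,"tcp px",px(c,t),p[o].round(3).tolist())
    u,v=px(c,t).astype(int); im=cv2.cvtColor(c["image"],cv2.COLOR_RGB2BGR); 
    cv2.drawMarker(im,(u,v),(0,0,255),0,5); cv2.imwrite(f"pics/t{f[5]}.png",cv2.resize(im[max(0,v-70):v+50,u-70:u+70],None,fx=5,fy=5,interpolation=2))
```

```text
scene0.npz tcp px [339.7  89.4] [[0.181, 0.692, 0.243], [0.168, 0.6, 0.243], [0.186, 0.692, 0.244], [0.156, 0.602, 0.244], [0.189, 0.694, 0.245], [0.194, 0.694, 0.245], [0.162, 0.601, 0.246], [0.179, 0.693, 0.246], [0.185, 0.693, 0.247], [0.156, 0.602, 0.248], [0.171, 0.597, 0.248], [0.174, 0.599, 0.248]]
scene2.npz tcp px [221.2 174.8] [[0.455, -0.086, 0.239], [0.457, -0.085, 0.239], [0.456, -0.095, 0.239], [0.524, -0.096, 0.24], [0.523, -0.09, 0.24], [0.455, -0.092, 0.24], [0.523, -0.098, 0.24], [0.457, -0.098, 0.24], [0.524, -0.083, 0.241], [0.526, -0.089, 0.241], [0.451, -0.1, 0.241], [0.457, -0.085, 0.241]]
```

View pics/t2.png

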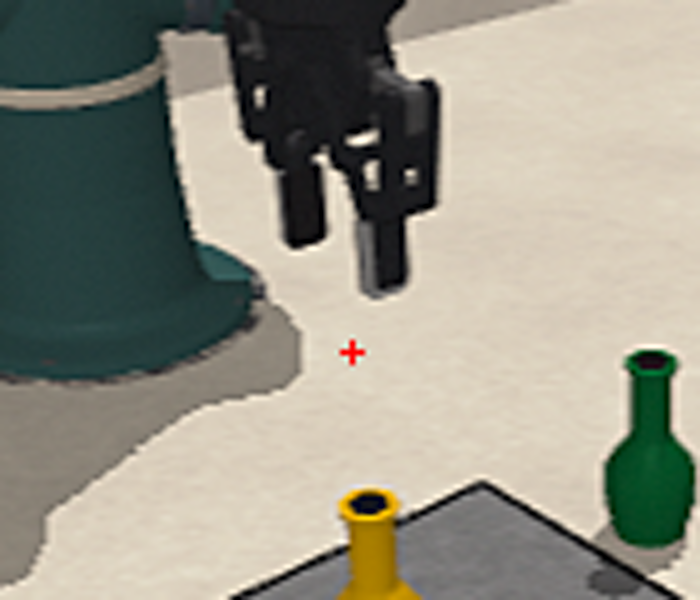

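The marked TCP (352,352 in the crop) sits well below the fingertips (385,290). The real tips are about 38 mm behind the reported TCP, so vase B was only touched on its rim. I'll retreat, re-measure, and use reported z ≈ 0.026 for neck grasps.

play_rows:
  moves:
    - [[0,0,0,0,0,-0.05,15],[0,0,0,0,0,-0.2,15],[0,0,0,0,0,-0.3,60],[0,0,0,0,0,0,60],[0,0,0,0,0,0,60]]

```text
time: 10.07
tool_pos: [0.4904, -0.0889, 0.1263]
tcp_rot: [2.216, 2.218, 0.006]
wrist_force: [0.8, -0.6, -0.4]
width: 0.591
grip_force: 0.0
```

Run:
```python
from workcell import bot, vision
from h import *
print(bot.read_state()["tool_pos"])
c=vision.read_camera("scene"); W=cloud(c);vases(c,W)
t=bot.read_state()["tool_pos"];m=(np.linalg.norm(W[...,:2]-t[:2],axis=2)<.09)&(W[...,2]>.125)
p=W[m]; o=np.argsort(p[:,2])[:12]; print(p[o].round(3).tolist())
```

```text
[ 0.49038561 -0.08891382  0.12632153]
rim px 544.0 101.0 37 [ 649.  1442.2] [30.6 32.8] 0.118 [50. 47. 49.]
rim px 505.0 163.0 135 [810.8 713.6] [ 21.8 186.5] 0.1179 [132. 121. 112.]
rim px 360.0 175.0 74 [597.6 294.1] [25.8 31.7] 0.1179 [147. 111.   9.]
rim px 280.0 177.0 62 [461.4 115.3] [25.2 28.8] 0.1124 [26. 71. 41.]
rim px 402.0 191.0 76 [723.7 316. ] [28.2 29.1] 0.1121 [123.  30.  27.]
rim px 224.0 205.0 85 [487.1 -87.3] [30. 31.] 0.1127 [146. 113.  20.]
rim px 358.0 222.0 96 [742.3 114.7] [28.3 28.9] 0.1127 [ 29.  55. 108.]
[[0.461, -0.083, 0.169], [0.463, -0.092, 0.17], [0.462, -0.087, 0.17], [0.521, -0.091, 0.17], [0.52, -0.085, 0.171], [0.463, -0.095, 0.171], [0.52, -0.093, 0.171], [0.462, -0.089, 0.171], [0.461, -0.083, 0.171], [0.461, -0.099, 0.171], [0.463, -0.081, 0.171], [0.46, -0.093, 0.172]]
```

play_rows:
  moves:
    - [[0,0,0,0.01,-0.03,0.2,60],[0,0,0,0,0,0.3,60],[0,0,0,0,0,0.25,60],[0,0,0,0,0,0.15,60],[0,0,0,0,0,0.08,60]]

```text
time: 10.53
tool_pos: [0.4811, -0.0865, 0.021]
tcp_rot: [-2.217, -2.219, 0.005]
wrist_force: [-0.3, 0.2, 0.2]
width: 0.703
grip_force: 0.0
```

play_rows:
  moves:
    - [[0,0,0,0,0,0,60],[0,0,0,0,0,0,60],[0,0,0,0,0,0,15],[0,0,0,0,0,0,15],[0,0,0,0,0,0,15]]

```text
time: 10.95
tool_pos: [0.4858, -0.0875, 0.026]
tcp_rot: [2.219, 2.221, 0.003]
wrist_force: [1.6, 0.3, 4.3]
width: 0.286
grip_force: 38.5
```

play_rows:
  moves:
    - [[0,0,0,0,0,0,15],[0,0,0,0,0,0,15],[0,0,0,0,0,0,15]]

```text
time: 11.2
tool_pos: [0.4862, -0.0876, 0.026]
tcp_rot: [2.218, 2.22, 0.003]
wrist_force: [2.5, -0.7, 5.0]
width: 0.293
grip_force: 37.8
```

play_rows:
  moves:
    - [[0,0,0,0,0,-0.15,15],[0,0,0,0,0,-0.3,15],[0,0,0,0,0,-0.35,15],[0,0,0,0,0,-0.35,15],[0,0,0,0.2,-0.04,-0.2,15]]

```text
time: 11.62
tool_pos: [0.4821, -0.0695, 0.1631]
tcp_rot: [2.219, 2.217, 0.001]
wrist_force: [0.9, -0.9, -1.0]
width: 0.293
grip_force: 38.7
```

play_rows:
  moves:
    - [[0,0,0,0.34,-0.04,0,15],[0,0,0,0.34,-0.04,0,15],[0,0,0,0.34,-0.04,0,15],[0,0,0,0.34,-0.04,0,15],[0,0,0,0.34,-0.04,0,15]]

```text
time: 12.03
tool_pos: [0.4585, 0.1039, 0.1588]
tcp_rot: [-2.22, -2.221, 0.003]
wrist_force: [0.7, -0.7, -1.7]
width: 0.287
grip_force: 38.8
```

play_rows:
  moves:
    - [[0,0,0,0.34,-0.04,0,15],[0,0,0,0.34,-0.04,0,15],[0,0,0,0.34,-0.04,0,15],[0,0,0,0.34,-0.04,0,15],[0,0,0,0.34,-0.04,0,15]]

```text
time: 12.45
tool_pos: [0.4384, 0.2737, 0.1586]
tcp_rot: [-2.22, -2.223, 0.004]
wrist_force: [0.9, -1.1, -1.6]
width: 0.28
grip_force: 38.8
```

play_rows:
  moves:
    - [[0,0,0,0.25,-0.03,0,15],[0,0,0,0.11,0,0,15],[0,0,0,0,0,0,15],[0,0,0,0,0,0,15]]

```text
time: 12.78
tool_pos: [0.4363, 0.308, 0.1587]
tcp_rot: [2.218, 2.224, -0.004]
wrist_force: [0.1, -0.2, -1.1]
width: 0.289
grip_force: 38.9
```

Run:
```python
from workcell import bot, vision
from h import *
print(bot.read_state()["tool_pos"])
c=vision.read_camera("scene"); W=cloud(c); im=c["image"].astype(int)
m=(im[...,0]>60)&(im[...,2]<35)&(im[...,1]>.6*im[...,0])&(W[...,2]>.12)&(np.linalg.norm(W[...,:2]-[.44,.308],axis=2)<.08)
p=W[m]; print(m.sum(),p[:,2].min(),p[:,2].max(),p[:,:2].min(0),p[:,:2].max(0))
cv2.imwrite("pics/scene4.png",cv2.cvtColor(c["image"],cv2.COLOR_RGB2BGR))
```

```text
[0.43630101 0.30802343 0.15868638]
385 0.13294404221049308 0.2454041903228498 [0.41968264 0.27847683] [0.46485899 0.32452736]
```

play_rows:
  moves:
    - [[0,0,0,0,0.03,0.25,15],[0,0,0,0,0,0.35,15],[0,0,0,0,0,0.3,15],[0,0,0,0,0,0.2,15],[0,0,0,0,0,0.08,15]]

```text
time: 13.25
tool_pos: [0.4373, 0.3049, 0.0376]
tcp_rot: [-2.222, -2.219, 0.012]
wrist_force: [-1.2, 0.2, -2.1]
width: 0.291
grip_force: 38.9
```

play_rows:
  moves:
    - [[0,0,0,0,0,0,15],[0,0,0,0,0,0.02,15],[0,0,0,0,0,0.02,15],[0,0,0,0,0,0,15]]

```text
time: 13.58
tool_pos: [0.4414, 0.3093, 0.0392]
tcp_rot: [2.22, 2.222, 0.005]
wrist_force: [0.7, -0.2, -2.3]
width: 0.287
grip_force: 38.9
```

play_rows:
  moves:
    - [[0,0,0,0,0,0.02,15],[0,0,0,0,0,0,15]]

```text
time: 13.75
tool_pos: [0.4406, 0.3092, 0.0365]
tcp_rot: [2.22, 2.222, 0.003]
wrist_force: [-0.7, -0.4, -2.0]
width: 0.288
grip_force: 38.9
```

play_rows:
  moves:
    - [[0,0,0,0,0,0.02,15],[0,0,0,0,0,0,15]]

```text
time: 13.92
tool_pos: [0.4399, 0.3088, 0.0336]
tcp_rot: [2.22, 2.223, 0.0]
wrist_force: [-0.1, 0.4, -0.8]
width: 0.285
grip_force: 38.9
```

play_rows:
  moves:
    - [[0,0,0,0,0,0.02,15],[0,0,0,0,0,0,15]]

```text
time: 14.08
tool_pos: [0.4404, 0.3091, 0.0319]
tcp_rot: [2.22, 2.223, 0.001]
wrist_force: [-0.6, -0.3, 0.8]
width: 0.29
grip_force: 38.9
```

play_rows:
  moves:
    - [[0,0,0,0,0,0,40],[0,0,0,0,0,0,60],[0,0,0,0,0,0,60],[0,0,0,0,0,0,60],[0,0,0,0,0,-0.1,60]]

```text
time: 14.5
tool_pos: [0.4383, 0.3076, 0.0398]
tcp_rot: [-2.22, -2.222, 0.007]
wrist_force: [0.2, -0.2, -0.8]
width: 0.702
grip_force: 0.0
```

play_rows:
  moves:
    - [[0,0,0,0,0,-0.25,60],[0,0,0,0,0,-0.35,60],[0,0,0,0,0,-0.35,60],[0,0,0,-0.1,0,-0.2,60],[0,0,0,-0.3,0.04,-0.05,60]]

```text
time: 14.92
tool_pos: [0.4472, 0.2727, 0.1682]
tcp_rot: [2.216, 2.225, 0.017]
wrist_force: [1.5, -0.8, 0.3]
width: 0.705
grip_force: 0.0
```

play_rows:
  moves:
    - [[0,0,0,-0.35,0.04,0,60],[0,0,0,-0.35,0.04,0,60],[0,0,0,-0.35,0.04,0,60],[0,0,0,-0.3,0.04,0,60],[0,0,0,-0.18,0.02,0,60]]

```text
time: 15.33
tool_pos: [0.4624, 0.1131, 0.1626]
tcp_rot: [2.221, 2.22, 0.0]
wrist_force: [0.6, 0.6, -1.1]
width: 0.704
grip_force: 0.0
```

play_rows:
  moves:
    - [[0,0,0,0,0,0,60],[0,0,0,0,0,0,60]]

```text
time: 15.5
tool_pos: [0.4625, 0.1152, 0.1623]
tcp_rot: [2.223, 2.219, 0.002]
wrist_force: [-0.3, 0.7, -0.8]
width: 0.7
grip_force: 0.0
```

Run:
```python
from workcell import bot, vision
from h import *
t=bot.read_state()["tool_pos"];print(t)
c=vision.read_camera("scene"); W=cloud(c);vases(c,W)
m=(np.linalg.norm(W[...,:2]-t[:2],axis=2)<.09)&(W[...,2]>.125)
p=W[m]; o=np.argsort(p[:,2])[:12]; print(p[o].round(3).tolist())
c=vision.read_camera("top"); trays(c,cloud(c))
```

```text
[0.46245607 0.11515039 0.16234214]
rim px 543.0 101.0 41 [ 648.5 1444.4] [31.5 35.6] 0.1176 [50. 47. 49.]
rim px 504.0 162.0 119 [811.2 712.2] [  8.6 187.3] 0.1179 [131. 120. 108.]
rim px 324.0 155.0 58 [442.3 307.5] [27.7 26.1] 0.1179 [146. 112.  21.]
rim px 360.0 175.0 72 [597.5 294. ] [26.7 30.8] 0.1179 [144. 109.   9.]
rim px 280.0 177.0 62 [461.9 114.9] [25.2 30.1] 0.1127 [24. 69. 40.]
rim px 402.0 191.0 73 [724.8 315. ] [29.3 28.3] 0.1125 [120.  30.  27.]
rim px 358.0 222.0 98 [743.2 114.8] [27.7 30.4] 0.1133 [ 29.  53. 105.]
[[0.429, 0.111, 0.208], [0.497, 0.113, 0.208], [0.429, 0.121, 0.208], [0.432, 0.113, 0.208], [0.493, 0.106, 0.208], [0.427, 0.106, 0.209], [0.429, 0.107, 0.209], [0.498, 0.109, 0.209], [0.496, 0.106, 0.21], [0.498, 0.119, 0.21], [0.431, 0.116, 0.21], [0.43, 0.114, 0.21]]
yellow walls 771 ((548.009521484375, 299.7248840332031), (161.6103515625, 195.251708984375), 85.60011291503906)
  handle 796 ((555.4015502929688, 297.6968688964844), (158.68548583984375, 106.81661987304688), 85.45790100097656) 0.09889501266804797
green walls 1317 ((517.3043212890625, -317.3383483886719), (254.0507354736328, 162.57298278808594), 10.938773155212402)
  handle 782 ((517.8062744140625, -317.05743408203125), (33.509403228759766, 161.46612548828125), 10.833832740783691) 0.09896187297489505
```

play_rows:
  moves:
    - [[0,0,0,0,0,0.25,60],[0,0,0,0,0,0.36,60],[0,0,0,0,0,0.36,60],[0,0,0,0,0,0.25,60],[0,0,0,0,0,0.12,60]]

```text
time: 16.02
tool_pos: [0.4586, 0.1165, 0.0237]
tcp_rot: [-2.215, -2.222, 0.008]
wrist_force: [-0.4, -1.3, -0.3]
width: 0.705
grip_force: 0.0
```

play_rows:
  moves:
    - [[0,0,0,0,0,0,60],[0,0,0,0,0,0,60],[0,0,0,0,0,0,15],[0,0,0,0,0,0,15],[0,0,0,0,0,0,15]]

```text
time: 16.43
tool_pos: [0.4638, 0.1164, 0.0295]
tcp_rot: [2.219, 2.222, 0.004]
wrist_force: [-2.5, 0.4, 9.1]
width: 0.309
grip_force: 33.5
```

play_rows:
  moves:
    - [[0,0,0,0,0,0,15],[0,0,0,0,0,0,15],[0,0,0,0,0,0,15]]

```text
time: 16.68
tool_pos: [0.464, 0.1162, 0.0297]
tcp_rot: [2.219, 2.221, 0.005]
wrist_force: [-1.4, 0.4, 5.3]
width: 0.31
grip_force: 34.2
```

play_rows:
  moves:
    - [[0,0,0,0,0,-0.15,15],[0,0,0,0,0,-0.3,15],[0,0,0,0,0,-0.35,15],[0,0,0,0,0,-0.35,15],[0,0,0,-0.2,0,-0.17,15]]

```text
time: 17.1
tool_pos: [0.465, 0.0981, 0.1649]
tcp_rot: [2.216, 2.222, 0.012]
wrist_force: [1.9, 0.6, -1.2]
width: 0.306
grip_force: 36.5
```

play_rows:
  moves:
    - [[0,0,0,-0.34,-0.02,0,15],[0,0,0,-0.34,-0.02,0,15],[0,0,0,-0.34,-0.02,0,15],[0,0,0,-0.34,-0.02,0,15],[0,0,0,-0.34,-0.02,0,15]]

```text
time: 17.52
tool_pos: [0.452, -0.0758, 0.1602]
tcp_rot: [2.219, 2.222, 0.001]
wrist_force: [0.6, -0.7, -1.1]
width: 0.308
grip_force: 36.7
```

play_rows:
  moves:
    - [[0,0,0,-0.34,-0.02,0,15],[0,0,0,-0.34,-0.02,0,15],[0,0,0,-0.34,-0.02,0,15],[0,0,0,-0.34,-0.02,0,15],[0,0,0,-0.34,-0.02,0,15]]

```text
time: 17.93
tool_pos: [0.442, -0.246, 0.16]
tcp_rot: [2.22, 2.221, 0.0]
wrist_force: [0.7, -0.8, -2.1]
width: 0.307
grip_force: 36.7
```

play_rows:
  moves:
    - [[0,0,0,-0.34,-0.03,0,15],[0,0,0,-0.34,-0.02,0,15],[0,0,0,-0.15,0,0,15],[0,0,0,-0.06,0,0,15],[0,0,0,0,0,0,15]]

```text
time: 18.35
tool_pos: [0.4374, -0.3341, 0.1596]
tcp_rot: [-2.223, -2.22, -0.0]
wrist_force: [-0.1, 0.4, -1.2]
width: 0.309
grip_force: 36.7
```

Run:
```python
from workcell import bot, vision
from h import *
print(bot.read_state()["tool_pos"])
c=vision.read_camera("scene"); W=cloud(c); im=c["image"].astype(int)
cv2.imwrite("pics/scene5.png",cv2.cvtColor(c["image"],cv2.COLOR_RGB2BGR))
m=(im[...,1]>1.6*im[...,0])&(im[...,1]>30)&(W[...,2]>.115)&(np.linalg.norm(W[...,:2]-[.44,-.33],axis=2)<.08)
p=W[m]; print(m.sum(),p[:,2].min(),p[:,2].max(),p[:,:2].min(0),p[:,:2].max(0))
```

```text
[ 0.43743194 -0.33411627  0.15958745]
5974 0.12905681154031542 0.5658728808706768 [ 0.41124367 -0.40370973] [ 0.50672268 -0.2840738 ]
```

View pics/scene5.png

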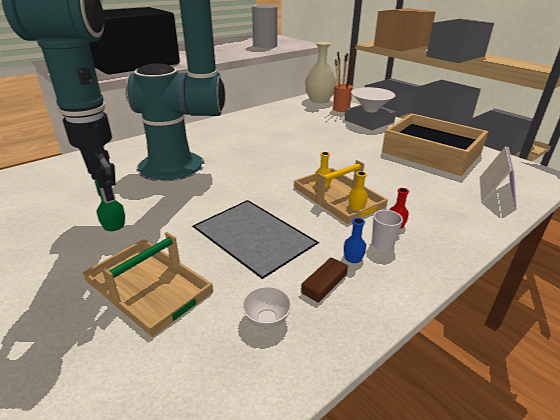

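The green vase hangs upright at (111,212), above the near half of the green tray. Both yellow vases stand in the yellow tray at (325,170) and (360,192).

play_rows:
  moves:
    - [[0,0,0,0.01,0.01,0.25,15],[0,0,0,0,0,0.35,15],[0,0,0,0,0,0.28,15],[0,0,0,0,0,0.18,15],[0,0,0,0,0,0.08,15]]

```text
time: 18.82
tool_pos: [0.4365, -0.3282, 0.0421]
tcp_rot: [-2.213, -2.22, 0.0]
wrist_force: [-0.5, 0.4, -2.5]
width: 0.307
grip_force: 36.8
```

play_rows:
  moves:
    - [[0,0,0,0,0,0,15],[0,0,0,0,0,0.02,15],[0,0,0,0,0,0,15],[0,0,0,0,0,0,15]]

```text
time: 19.15
tool_pos: [0.4401, -0.333, 0.0455]
tcp_rot: [2.218, 2.221, 0.001]
wrist_force: [-0.5, 0.1, -1.9]
width: 0.303
grip_force: 36.8
```

play_rows:
  moves:
    - [[0,0,0,0,0,0.02,15],[0,0,0,0,0,0,15]]

```text
time: 19.32
tool_pos: [0.4392, -0.3328, 0.0425]
tcp_rot: [2.219, 2.221, 0.0]
wrist_force: [1.3, 0.6, -1.8]
width: 0.307
grip_force: 36.8
```

play_rows:
  moves:
    - [[0,0,0,0,0,0.02,15],[0,0,0,0,0,0,15]]

```text
time: 19.48
tool_pos: [0.4385, -0.3323, 0.0396]
tcp_rot: [2.221, 2.222, 0.0]
wrist_force: [0.2, -0.5, -2.5]
width: 0.306
grip_force: 36.8
```

play_rows:
  moves:
    - [[0,0,0,0,0,0.02,15],[0,0,0,0,0,0,15]]

```text
time: 19.65
tool_pos: [0.4384, -0.3321, 0.0372]
tcp_rot: [-2.22, -2.222, 0.0]
wrist_force: [0.8, 0.0, -1.6]
width: 0.311
grip_force: 36.8
```

play_rows:
  moves:
    - [[0,0,0,0,0,0.01,15],[0,0,0,0,0,0,15]]

```text
time: 19.82
tool_pos: [0.4385, -0.3322, 0.0363]
tcp_rot: [-2.22, -2.222, 0.0]
wrist_force: [0.3, 0.3, -2.0]
width: 0.309
grip_force: 36.8
```

play_rows:
  moves:
    - [[0,0,0,0,0,0.01,15],[0,0,0,0,0,0,15]]

```text
time: 19.98
tool_pos: [0.4388, -0.3325, 0.0359]
tcp_rot: [2.22, 2.222, -0.0]
wrist_force: [-0.2, -0.1, -0.8]
width: 0.305
grip_force: 36.5
```

play_rows:
  moves:
    - [[0,0,0,0,0,0.01,15],[0,0,0,0,0,0,40],[0,0,0,0,0,0,60],[0,0,0,0,0,0,60],[0,0,0,0,0,-0.1,60]]

```text
time: 20.4
tool_pos: [0.4371, -0.3309, 0.0427]
tcp_rot: [-2.217, -2.22, 0.001]
wrist_force: [-0.4, -0.5, -0.6]
width: 0.701
grip_force: 0.0
```

play_rows:
  moves:
    - [[0,0,0,0,0,-0.25,60],[0,0,0,0,0,-0.35,60],[0,0,0,0,0,-0.35,60],[0,0,0,0,0,-0.3,60],[0,0,0,0.38,0.05,-0.05,50]]

```text
time: 20.82
tool_pos: [0.4472, -0.3014, 0.1829]
tcp_rot: [2.214, 2.207, -0.001]
wrist_force: [1.5, 0.3, 0.4]
width: 0.595
grip_force: 0.0
```

play_rows:
  moves:
    - [[0,0,0,0.38,0.05,0,50],[0,0,0,0.38,0.05,0,50],[0,0,0,0.38,0.05,0,50],[0,0,0,0.38,0.05,0,50],[0,0,0,0.38,0.05,0,50]]

```text
time: 21.23
tool_pos: [0.4684, -0.1026, 0.1755]
tcp_rot: [2.22, 2.221, 0.001]
wrist_force: [1.2, 0.7, 0.5]
width: 0.579
grip_force: 0.0
```

play_rows:
  moves:
    - [[0,0,0,0.38,0.05,0,50],[0,0,0,0.38,0.05,0,50],[0,0,0,0.38,0.05,0,50],[0,0,0,0.38,0.05,0,50],[0,0,0,0.38,0.05,0,50]]

```text
time: 21.65
tool_pos: [0.4932, 0.0877, 0.1756]
tcp_rot: [2.22, 2.222, 0.002]
wrist_force: [0.2, -0.1, -0.9]
width: 0.586
grip_force: 0.0
```

play_rows:
  moves:
    - [[0,0,0,0.38,0.05,0,50],[0,0,0,0.38,0.05,0,50],[0,0,0,0.38,0.05,0,50],[0,0,0,0.38,0.05,0,50],[0,0,0,0.38,0.05,0,50]]

```text
time: 22.07
tool_pos: [0.5179, 0.2779, 0.1754]
tcp_rot: [2.22, 2.223, 0.001]
wrist_force: [0.7, -0.5, 1.2]
width: 0.585
grip_force: 0.0
```

play_rows:
  moves:
    - [[0,0,0,0.18,0.0,0,50],[0,0,0,0.08,0,0,50],[0,0,0.155,0,0,0,50],[0,0,0,0,0,0,50]]

```text
time: 22.4
tool_pos: [0.5177, 0.3018, 0.1748]
tcp_rot: [2.305, 2.134, -0.001]
wrist_force: [-0.1, -1.5, -0.2]
width: 0.586
grip_force: 0.0
```

Run:
```python
from workcell import bot, vision
from h import *
t=bot.read_state()["tool_pos"];print(t)
c=vision.read_camera("scene"); W=cloud(c);vases(c,W)
m=(np.linalg.norm(W[...,:2]-t[:2],axis=2)<.09)&(W[...,2]>.14)
p=W[m]; o=np.argsort(p[:,2])[:12]; print(p[o].round(3).tolist())
c=vision.read_camera("top"); trays(c,cloud(c))
```

```text
[0.51771933 0.30178077 0.17476064]
rim px 543.0 102.0 35 [ 655.4 1438.1] [40.4 26.7] 0.1179 [48. 46. 47.]
rim px 505.0 163.0 138 [811.8 714.6] [ 20.9 184.5] 0.1179 [129. 118. 108.]
rim px 324.0 155.0 55 [443.1 306.8] [28.1 26.4] 0.1179 [147. 113.  22.]
rim px 360.0 175.0 75 [597.6 293.9] [25.6 31. ] 0.1177 [142. 107.   9.]
rim px 402.0 191.0 74 [723.  316.8] [29.1 30. ] 0.1134 [120.  30.  27.]
rim px 358.0 222.0 101 [743.4 114.7] [27.8 28.9] 0.1132 [ 28.  53. 105.]
rim px 117.0 232.0 138 [ 436.8 -331.4] [30.3 28.8] 0.118 [18. 67. 38.]
[[0.489, 0.3, 0.218], [0.548, 0.302, 0.218], [0.49, 0.312, 0.218], [0.547, 0.298, 0.219], [0.545, 0.304, 0.219], [0.491, 0.306, 0.22], [0.548, 0.305, 0.22], [0.483, 0.294, 0.22], [0.546, 0.291, 0.22], [0.548, 0.292, 0.22], [0.489, 0.3, 0.221], [0.491, 0.302, 0.221]]
yellow walls 1224 ((518.5723876953125, 302.2479248046875), (162.5206756591797, 254.16351318359375), 85.24872589111328)
  handle 722 ((519.7612915039062, 295.1627502441406), (127.32122039794922, 124.09249877929688), 40.10873794555664) 0.09885679316937628
green walls 1344 ((517.4286499023438, -317.1926574707031), (253.97642517089844, 162.46092224121094), 10.819364547729492)
  handle 824 ((481.0420227050781, -323.3953857421875), (107.01534271240234, 159.5523223876953), 11.250901222229004) 0.0989261974970068
```

play_rows:
  moves:
    - [[0,0,0,0,0.01,0.3,50],[0,0,0,0,0,0.36,50],[0,0,0,0,0,0.36,50],[0,0,0,0,0,0.25,50],[0,0,0,0,0,0.12,50]]

```text
time: 22.92
tool_pos: [0.5161, 0.2989, 0.0315]
tcp_rot: [-2.304, -2.134, 0.01]
wrist_force: [-0.5, -0.4, -0.2]
width: 0.581
grip_force: 0.0
```

play_rows:
  moves:
    - [[0,0,0,0,0,0.06,50],[0,0,0,0,0,0,50],[0,0,0,0,0,0,50],[0,0,0,0,0,0,35],[0,0,0,0,0,0,25]]

```text
time: 23.33
tool_pos: [0.5208, 0.3026, 0.0319]
tcp_rot: [2.304, 2.134, 0.006]
wrist_force: [-0.0, -0.9, -0.2]
width: 0.316
grip_force: 0.0
```

play_rows:
  moves:
    - [[0,0,0,0,0,0,20],[0,0,0,0,0,0,10],[0,0,0,0,0,0,10],[0,0,0,0,0,0,10]]
  newtons: 30

```text
time: 23.67
tool_pos: [0.5195, 0.3024, 0.0313]
tcp_rot: [2.305, 2.135, 0.003]
wrist_force: [-2.1, 0.3, 5.5]
width: 0.197
grip_force: 29.3
```

play_rows:
  moves:
    - [[0,0,0,-0.04,0,0,10],[0,0,0,-0.08,0.003,0,10],[0,0,0,-0.12,0.006,0,10],[0,0,0,-0.12,0.006,0,10],[0,0,0,-0.12,0.006,0,10]]

```text
time: 24.08
tool_pos: [0.5192, 0.2561, 0.0314]
tcp_rot: [-2.304, -2.134, -0.01]
wrist_force: [0.3, 6.5, 1.6]
width: 0.2
grip_force: 29.8
```

play_rows:
  moves:
    - [[0,0,0,-0.12,0.006,0,10],[0,0,0,-0.12,0.006,0,10],[0,0,0,-0.12,0.006,0,10],[0,0,0,-0.08,0.006,0,10],[0,0,0,-0.04,0,0,10]]

```text
time: 24.5
tool_pos: [0.518, 0.2073, 0.0314]
tcp_rot: [-2.306, -2.133, -0.009]
wrist_force: [0.8, 7.4, 2.6]
width: 0.197
grip_force: 29.8
```

Run:
```python
from workcell import bot, vision
from h import *
print(bot.read_state())
c=vision.read_camera("scene"); W=cloud(c);vases(c,W)
cv2.imwrite("pics/scene6.png",cv2.cvtColor(c["image"],cv2.COLOR_RGB2BGR))
```

```text
{'time': 24.5, 'q': array([0.33424168, 0.19481435, 2.00742907, 0.00307073, 0.93420961,
       0.410088  ]), 'joint_vel': array([-0.0692747 , -0.03320861,  0.03997695,  0.00912167, -0.01245559,
       -0.06935383]), 'joint_torque': array([-3.36212218e+00, -4.05900085e+01, -2.85463125e+01, -1.74771678e+00,
        8.44359733e-01,  2.00824070e-05]), 'tool_pos': array([0.51797888, 0.20725045, 0.03135561]), 'tcp_rot': array([-2.30585212, -2.13337817, -0.00895368]), 'wrist_force': array([0.81382374, 7.38327158, 2.64276805]), 'torque': array([ 1.15595329e+00, -6.24549231e-02, -5.50242443e-04]), 'grip_force': 29.76944625377655, 'width': 0.19715914642062315}
rim px 544.0 101.0 40 [ 653.4 1440.7] [45.2 23.9] 0.118 [51. 48. 50.]
rim px 505.0 163.0 140 [811.2 712.6] [ 21.1 184.6] 0.1179 [131. 120. 111.]
rim px 300.0 164.0 58 [439.3 210.8] [21.1 30. ] 0.1179 [144. 111.  20.]
rim px 313.0 173.0 33 [502.5 200.7] [17.5 13.4] 0.1174 [59. 57. 55.]
rim px 320.0 177.0 27 [537.6 194.4] [19.1 23.4] 0.1179 [47. 46. 47.]
rim px 337.0 185.0 86 [596.5 199.1] [26.8 30.8] 0.118 [142. 109.  17.]
rim px 402.0 191.0 74 [724.  314.7] [28.8 29.2] 0.1127 [122.  30.  27.]
rim px 358.0 222.0 98 [742.2 114. ] [27.9 28.4] 0.1125 [ 30.  54. 106.]
rim px 117.0 232.0 141 [ 436.5 -332.4] [28.8 29.3] 0.118 [18. 68. 38.]
```

View pics/scene6.png

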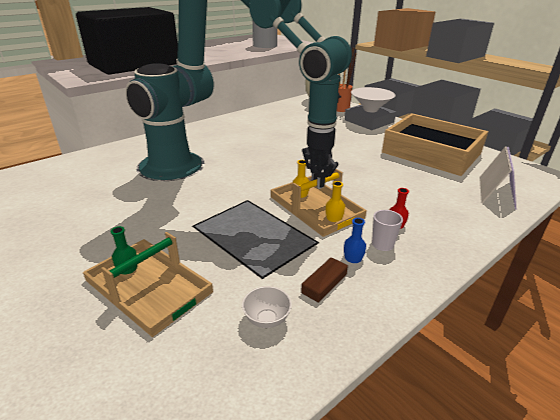

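The picture shows the tray sliding flat with both yellow vases standing at (302,178) and (337,200). The green vase stands in its tray at (121,250) and the bystanders are untouched. I'll keep sliding.

play_rows:
  moves:
    - [[0,0,0,-0.05,0.006,0,10],[0,0,0,-0.09,0.006,0,10],[0,0,0,-0.12,0.006,0,10],[0,0,0,-0.12,0.006,0,10],[0,0,0,-0.12,0.006,0,10]]

```text
time: 24.97
tool_pos: [0.5172, 0.1578, 0.0314]
tcp_rot: [-2.305, -2.135, -0.009]
wrist_force: [-0.0, 7.2, 4.1]
width: 0.194
grip_force: 29.9
```

play_rows:
  moves:
    - [[0,0,0,-0.12,0.006,0,10],[0,0,0,-0.12,0.006,0,10],[0,0,0,-0.12,0.006,0,10],[0,0,0,-0.12,0.006,0,10],[0,0,0,-0.12,0.006,0,10]]

```text
time: 25.38
tool_pos: [0.5156, 0.0975, 0.0313]
tcp_rot: [-2.305, -2.134, -0.009]
wrist_force: [-0.1, 8.9, 3.9]
width: 0.193
grip_force: 30.0
```

play_rows:
  moves:
    - [[0,0,0,-0.12,0.006,0,10],[0,0,0,-0.12,0.006,0,10],[0,0,0,-0.12,0.006,0,10],[0,0,0,-0.12,0.006,0,10],[0,0,0,-0.12,0.006,0,10]]

```text
time: 25.8
tool_pos: [0.514, 0.0373, 0.0313]
tcp_rot: [-2.305, -2.134, -0.008]
wrist_force: [0.5, 9.5, 4.5]
width: 0.199
grip_force: 30.1
```

play_rows:
  moves:
    - [[0,0,0,-0.12,0.006,0,10],[0,0,0,-0.12,0.006,0,10],[0,0,0,-0.12,0.006,0,10],[0,0,0,-0.1,0.006,0,10],[0,0,0,-0.07,0,0,10]]

```text
time: 26.22
tool_pos: [0.5123, -0.0161, 0.0313]
tcp_rot: [2.306, 2.133, 0.007]
wrist_force: [1.2, 9.2, 6.8]
width: 0.2
grip_force: 30.2
```

play_rows:
  moves:
    - [[0,0,-0.03,0,0,0,10],[0,0,-0.05,0,0,0,10],[0,0,-0.05,0,0,0,10],[0,0,-0.05,0,0,0,10],[0,0,-0.05,0,0,0,10]]

```text
time: 26.63
tool_pos: [0.5122, -0.0176, 0.0313]
tcp_rot: [2.178, 2.261, 0.004]
wrist_force: [0.2, 0.0, 5.9]
width: 0.192
grip_force: 34.1
```

play_rows:
  moves:
    - [[0,0,-0.04,0,0,0,10],[0,0,-0.02,0,0,0,10],[0,0,0,0,0,0,10],[0,0,0,0,0,0,10]]

```text
time: 26.97
tool_pos: [0.5122, -0.0177, 0.0313]
tcp_rot: [2.145, 2.292, 0.004]
wrist_force: [0.6, 1.0, 5.9]
width: 0.198
grip_force: 33.4
```

```bash
cat >> h.py <<'E'
def ymat(c,W):
    p=W[120:360,170:360].reshape(-1,3); q=p[(p[:,2]>.020)&(p[:,2]<.031)&(abs(p[:,1]+.017)<.12)]
    print("ytray",len(q),cv2.minAreaRect((q[:,:2]*1000).astype(np.float32)))
E
python3 - <<'E'
from workcell import bot, vision
from h import *
s=bot.read_state();print(s["tool_pos"],s["tcp_rot"],s["wrist_force"],s["torque"])
c=vision.read_camera("scene"); W=cloud(c);vases(c,W)
c=vision.read_camera("top"); ymat(c,cloud(c)); cv2.imwrite("pics/top7.png",cv2.cvtColor(c["image"],cv2.COLOR_RGB2BGR))
E
```

```text
[ 0.51222751 -0.0176838   0.03131174] [2.14452335 2.29242204 0.00354683] [0.61173599 0.98155482 5.90191291] [-6.48208590e-04  3.84764278e-02 -7.16527204e-01]
rim px 543.0 102.0 34 [ 654.9 1442. ] [41.1 30.9] 0.1176 [50. 48. 49.]
rim px 505.0 163.0 138 [812.1 713.2] [ 20.3 184.4] 0.118 [132. 121. 112.]
rim px 233.0 188.0 62 [433.6 -24.9] [17.3 28.5] 0.1174 [151. 117.  25.]
rim px 402.0 191.0 75 [723.  316.9] [28.3 32.6] 0.1126 [123.  31.  28.]
rim px 247.0 198.0 39 [498.3 -27.4] [17.8 11.5] 0.1179 [49. 48. 47.]
rim px 254.0 204.0 23 [533.5 -24.8] [21.5 10.6] 0.1164 [52. 51. 51.]
rim px 273.0 212.0 106 [589.5 -17. ] [26.4 33. ] 0.118 [143. 110.  12.]
rim px 358.0 222.0 98 [743.6 113.9] [29.  27.9] 0.1131 [ 32.  57. 108.]
rim px 117.0 232.0 138 [ 436.5 -332.6] [31.4 27.9] 0.1178 [19. 69. 39.]
ytray 1598 ((591.4586181640625, -1.2790679931640625), (232.62257385253906, 418.7366027832031), 83.52487182617188)
```

View pics/top7.png

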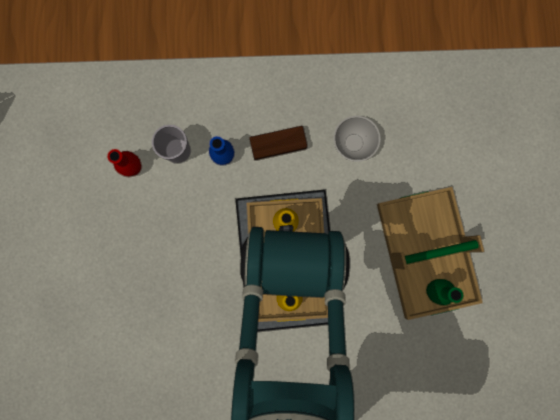

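The top view shows the tray inside the mat border (corners about (247,200) and (327,200), with the offset due to parallax) and both yellow vases standing at (285,218) and (290,300). Next I release and retreat upward.

play_rows:
  moves:
    - [[0,0,0,0,0,0,25],[0,0,0,0,0,0,35],[0,0,0,0,0,0,45],[0,0,0,0,0,0,45],[0,0,0,0,0,-0.05,45]]

```text
time: 27.48
tool_pos: [0.509, -0.0175, 0.0334]
tcp_rot: [-2.142, -2.295, 0.003]
wrist_force: [0.4, -0.1, -0.1]
width: 0.522
grip_force: 0.0
```

play_rows:
  moves:
    - [[0,0,0,0,0,-0.15,45],[0,0,0,0,0,-0.25,45],[0,0,0,0,0,-0.35,45],[0,0,0,0,0,-0.35,45],[0,0,0,0,0,-0.3,45]]

```text
time: 27.9
tool_pos: [0.5106, -0.0176, 0.177]
tcp_rot: [2.143, 2.296, 0.001]
wrist_force: [-0.1, 0.2, -0.1]
width: 0.526
grip_force: 0.0
```

play_rows:
  moves:
    - [[0,0,0,0.35,0,-0.1,45],[0,0,0,0.38,0,0,45],[0,0,0,0.38,0,0,45],[0,0,0,0.38,0,0,45],[0,0,0,0.38,0,0,45]]

```text
time: 28.32
tool_pos: [0.4973, 0.1705, 0.1852]
tcp_rot: [2.144, 2.295, 0.001]
wrist_force: [0.2, 0.6, -0.4]
width: 0.528
grip_force: 0.0
```

play_rows:
  moves:
    - [[0,0,0,0.3,0,0,45],[0,0,0,0.1,0,0,45],[0,0,0,0,0,0,45],[0,0,0,0,0,0,45]]

```text
time: 28.65
tool_pos: [0.4947, 0.2086, 0.1845]
tcp_rot: [2.142, 2.297, -0.002]
wrist_force: [0.4, -0.1, -0.6]
width: 0.527
grip_force: 0.0
```

Run:
```python
from workcell import bot, vision
from h import *
s=bot.read_state();print(s["tool_pos"],s["wrist_force"])
c=vision.read_camera("scene"); W=cloud(c);vases(c,W)
c=vision.read_camera("top"); W=cloud(c); p=W[180:345,225:350].reshape(-1,3)
q=p[(p[:,2]>.018)&(p[:,2]<.032)]; print(cv2.minAreaRect((q[:,:2]*1000).astype(np.float32)))
trays(c,W); cv2.imwrite("pics/top8.png",cv2.cvtColor(c["image"],cv2.COLOR_RGB2BGR))
```

```text
[0.49474558 0.2085537  0.18446223] [ 0.43442385 -0.093146   -0.60639274]
rim px 543.0 102.0 38 [ 654.9 1441.6] [46.7 27.6] 0.1178 [49. 47. 48.]
rim px 505.0 163.0 133 [811.9 713. ] [ 19.4 183.4] 0.118 [126. 115. 106.]
rim px 234.0 187.0 90 [433.3 -20.8] [26.2 32.5] 0.1179 [142. 109.  20.]
rim px 402.0 191.0 76 [725.  316.4] [28.9 28.3] 0.113 [118.  29.  26.]
rim px 273.0 212.0 106 [591.1 -18.1] [26.4 31.1] 0.1178 [124.  94.   9.]
rim px 358.0 222.0 96 [742.9 114.8] [28.5 29.5] 0.1128 [ 31.  54. 103.]
rim px 117.0 232.0 137 [ 436.2 -332.4] [27.4 29.3] 0.1178 [18. 67. 37.]
((511.43646240234375, -17.92894744873047), (253.74652099609375, 160.16607666015625), 1.7369707822799683)
yellow walls 0 ((0.0, 0.0), (0.0, 0.0), 0.0)Traceback (most recent call last):
  File "<stdin>", line 7, in <module>
  File "h.py", line 15, in trays
    print("  handle",len(q),cv2.minAreaRect((q[:,:2]*1000).astype(np.float32)),q[:,2].max())
                                                                               ~~~~~~~~~~^^
    return umr_maximum(a, axis, None, out, keepdims, initial, where)
ValueError: zero-size array to reduction operation maximum which has no identity
```

The tray sits at (0.511, −0.018) against the mat centre (0.510, −0.017), about 2° off square. All vases are upright in their trays and the gripper is clear, so I'm handing in.

```bash
python3 -c "
from workcell import bot
print(bot.finish_job())"
```

```text
the job is handed in; nothing more can be done
None
```

I handed the job in with all three vases standing in their own trays and the yellow tray about 2 mm from the mat's centre and 2° off square by camera; everything was released, and no verdict came back.

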